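# Refit the spring-loaded spindle in the bench roll holder

## Robot

A 6-joint arm with a two-finger parallel gripper is mounted at the origin on the work surface. World frame = base frame: x ahead of the robot, y to its left, z up, the work surface at z = 0. Lengths are in mm, angles in rad, forces in N, time in s.
With the tool pointing down it reaches from about 300 to 1000 mm from the base axis. Payload 5.1 kg.
Tool frame: the origin (TCP) lies midway between the tips of the shut fingers; the grasp point (between the pads) lies 19 mm behind it; x points along the fingers, y is the direction in which the jaws open and shut, and the axes are right-handed (so a half turn about x gives the same grasp; the last joint's range is limited). The gripper opens to 95 mm and grips with 3 to 60 N. Pads are 20 mm wide; open, the fingers measure 119 mm over their backs; the gripper's body (75 mm by 180 mm) begins 59 mm behind the grasp point.
Start: joints at [-1.367, 0.124, 1.65, -0, 1.367, -0.083], TCP at [183.842, -623.447, 214.656] pointing down, gripper open.
Joint ranges: [-2.61, 2.61], [-1.02, 2.33], [0.03, 2.71], [-1.35, 4.49], [0.32, 2.68], [-2.91, 2.91]. Speed limits (rad/s): [2.57, 2.57, 3.14, 3.14, 3.14, 3.14].

## Interface

Orientations are given as a unit quaternion [x, y, z, w].
In Python, from cell import robot gives the robot as it stands. The module is installed in compiled form; this text tells all that it offers.
- The arm moves only by the shell command python3 -m crank 'ROWS' [FORCE]. ROWS is JSON, a list of rows, each a list of 7 numbers: the turn, a rotation vector about the world's x, y, z in degrees, then the shift along the world's x, y, z in cm, then the opening, from -1 (shut) to 1 (fully open). In form: [[rx, ry, rz, x, y, z, hand], ...]. A call has exactly 5 rows; each row is the pose to reach, as a shift and turn from the pose measured when the call began; what a row does not reach only later rows make up. A row lasts 1/12 s, in which the tool goes at most 41.7 mm and 7.16 degrees, less where a joint would pass 70% of its speed; a pose out of reach is approached as far as the arm can. A call with a gripper value outside its range is refused whole. The fingers move at their own pace and stop on an object; FORCE is the grip in N (left out, the last holds). Time passes only in rows, so rows that repeat a pose let the fingers close, or fill a call up. It gives the time, the measured TCP pose, the force and the opening at its end, in the units of the state.
- robot.get_state(): the state, without advancing time (a new reading comes with each control period).
- robot.camera(name): name is "side" or "top" or "wrist"; returns (picture, depth): 384x512x3 uint8, red, green, blue; 384x512 float32, mm along the optical axis (not along the pixel's ray), 0 where there is no reading.
- robot.get_calibration(name): a dict with "fov_y" (degrees; the focal length in pixels is half the picture's height over the tangent of half this angle, whatever the lens; pixels are square), "cx", "cy" (the principal point, pixels), "rvec" (rotation vector, rad) and "tvec" (3), from world to camera coordinates, as OpenCV has them. Camera axes: x right, y down, z forward; pixel columns grow to the right and rows downward; lengths in mm; the calibration is good to about 2 mm. A picture is of the moment at which its call begins: read the wrist's pose just before it. get_calibration takes no time and is no camera call; for the wrist camera it gives the pose at the moment of the call.
- robot.finish_job(): hands the job in, once; it reports no verdict.
The state is a dict: "t": time; "joints": joint angles; "joint_velocities": joint speeds; "joint_efforts": joint torques, N m; "eef_pos": TCP position; "eef_rot": TCP orientation; "ft_force": force on the tool from outside, world axes, zero at the start; "torque": the same for the moment, N m; "opening": opening from 0.0 (shut) to 1.0 (fully open).
Only numpy, scipy, OpenCV 4.12 (cv2) and the standard library are available. Lean on these libraries where they do the work, as an engineer would, in place of code of your own. Each camera call takes 0.05 s, during which the arm holds its last target.

## Task

Take the spring-loaded roll spindle out of its cradle and fit it in the bench roll holder so that its two ends sit fully home in the two end cups, either way round. Press its sprung end in to get it between the cups, then let the spring carry the other end into its cup and let go; do not ram the spindle or the hand against the holder (25 N at the very most). Leave the other things on the bench where they are.

Things in the scene. Friction and masses are not known exactly. Their poses are not given: they have to be found in the camera images.
- spindle_mid (a point): Centre, on its axis, of the spindle's black barrel (95 mm long; 20 mm in diameter between its flanges, 16 mm outside them), where it is grasped. y runs along the spindle from its fixed pin towards its sprung plunger; z is up as it lies in the cradle, but the spindle is round and can be turned about y
- pin_tip (a point): Tip of the fixed steel pin, 59.5 mm from the barrel's centre on its -y side; the pin is 12 mm in diameter and 12 mm long, its last 3 mm taper to 7 mm
- plunger_tip (a point): Tip of the sprung steel plunger on the other end (+y side), 85.5 mm from the barrel's centre when out; 12 mm in diameter, 38 mm long when out, last 3 mm taper to 7 mm, dark spring coils round its root. It can be pushed in 22 mm, to a hard stop: 3 N at first, 0.3 N more for each mm, 9.6 N at the stop
- holder_mid (a point): Roll holder: middle of the holder, at the height of the two cups' common axis, 62 mm above the table. y along the cup axis, z up. The cups face each other in two upright cheeks whose inner sides stand 118 mm apart; the pair is clamped as one piece anywhere up to 5 mm to either side of this point along y (not measured: see or feel it) and does not give
- cradle: low grey plastic cradle fixed to the bench, 60 x 66 mm, a 3 mm plate with two rests, up to 20 mm high, under the flanges (38 mm clear between the rests for the fingers); the spindle lies in it along the cradle's y axis, plunger towards +y, its axis 28 mm above the table. Origin under its centre
- multimeter: hand-held meter lying flat, 175 x 85 x 44 mm, bystander; origin under its centre
- screwdriver: screwdriver lying on the mat, 190 mm long, bystander; origin under it
- mug: white mug, 80 mm wide and 92 mm tall, bystander; origin under its centre
- adapter: small brass coaxial adapter standing upright, 18 mm wide and 28 mm tall, bystander; origin under its centre
- empty_core: empty cardboard roll core standing on end, 76 mm wide and 50 mm tall, bystander; origin under its centre
- wrench: open-ended wrench lying on the mat, 170 mm long, bystander; origin under it
- holder: The roll holder, fixed; origin under the centre of its grey base plate (110 x 170 mm, 8 mm thick). Aluminium cheeks 56 mm wide, 14 mm thick, tops 74 mm above the table. Each cup is a round blind hole 18 mm in diameter, 8 mm deep, at mid-width. Low steel tear-off bar (top at 24 mm) along the -x edge
- spindle: The spindle, about 0.17 kg, balanced near its middle; origin 16 mm below the barrel's centre as it lies in the cradle, same axes. Two 4 mm thick flanges, 32 mm in diameter, stand on the barrel with 40 mm of bare barrel between them for the fingers. Whole length 145 mm with the plunger out
Not all that is in view belongs to the job. Leave any pink or red look-alike of the spindle alone.

How it is judged (in metres and radians):
On the way:
1. at the holder, the sprung end is pressed in by more than 16 mm (tip to tip under 129 mm) (distance between plunger_tip and pin_tip below 0.129 m and distance between spindle_mid and holder_mid below 0.06 m), for 0.1 s.
At the end, for the whole second after the job is handed in: The two tips of the spindle are home in the two cups, either way round: tip to tip 131 to 137 mm (134 mm from cup floor to cup floor), each tip within 5 mm of the cup axis sideways and in height and 58 to 76 mm from the holder's middle along it; spindle released and at rest (distance between plunger_tip and pin_tip between 0.131 and 0.137 m and linear speed of spindle below 0.02 m/s and ((y of plunger_tip in the frame of holder_mid between 0.058 and 0.076 m and x of plunger_tip in the frame of holder_mid between -0.005 and 0.005 m and z of plunger_tip in the frame of holder_mid between -0.005 and 0.005 m and y of pin_tip in the frame of holder_mid between -0.076 and -0.058 m and x of pin_tip in the frame of holder_mid between -0.005 and 0.005 m and z of pin_tip in the frame of holder_mid between -0.005 and 0.005 m) or (y of plunger_tip in the frame of holder_mid between -0.076 and -0.058 m and x of plunger_tip in the frame of holder_mid between -0.005 and 0.005 m and z of plunger_tip in the frame of holder_mid between -0.005 and 0.005 m and y of pin_tip in the frame of holder_mid between 0.058 and 0.076 m and x of pin_tip in the frame of holder_mid between -0.005 and 0.005 m and z of pin_tip in the frame of holder_mid between -0.005 and 0.005 m))); the robot touches nothing.
It fails at once if the spindle is pressed or struck against the holder with more than 25 N (contact force between spindle and holder above 25 N).
It fails at once if the arm or gripper pushes on the holder with more than 25 N (contact force between any of the fingers, the arm and holder above 25 N).
It fails at once if another thing on the bench is moved by more than 30 mm (distance of any of multimeter, screwdriver, mug, adapter, empty_core, wrench from where it was at the start of the episode above 0.03 m).
It also fails if it takes over 72 s, if anything falls off the work surface, if the arm or the gripper's body presses on something with over 40 N, if the wrist force passes 120 N, or if a joint passes its speed limit or range.

## Working session

There is one attempt and no reset: what is moved stays moved. The work goes in short steps, Python scripts to look and compute and a shell command to move; the robot and the scene stay as the last step left them, time stands still between calls to the robot, and variables do not carry over. Pictures are saved under pics/ and viewed, and the job is handed in when it is done.

```bash
mkdir -p pics; ls
cat > h.py <<'E'
import numpy as np, cv2
from cell import robot
def grab(name,fn=None):
    cal=robot.get_calibration(name)
    im,d=robot.camera(name)
    if fn: cv2.imwrite('pics/'+fn,im[:,:,::-1])
    np.savez('pics/'+name+'.npz',im=im,d=d,**{k:np.array(v) for k,v in cal.items()})
    return im,d,cal
def load(name):
    z=np.load('pics/'+name+'.npz'); return z['im'],z['d'],{k:z[k] for k in z.files}
def cloud(d,cal):
    f=d.shape[0]/2/np.tan(np.radians(float(cal['fov_y']))/2)
    v,u=np.mgrid[:d.shape[0],:d.shape[1]]
    P=np.stack([(u-cal['cx'])/f*d,(v-cal['cy'])/f*d,d],-1)
    R=cv2.Rodrigues(np.array(cal['rvec'],float))[0]
    return (P-np.array(cal['tvec']).reshape(3))@R
E
python3 - <<'E'
from h import *
for n in ['top','side','wrist']:
    im,d,c=grab(n,n+'0.png'); print(n,{k:np.round(v,3) for k,v in c.items()})
print(robot.get_state())
E
```

```text
pics
top {'fov_y': np.float64(48.127), 'cx': np.float64(251.729), 'cy': np.float64(194.22), 'rvec': array([ 2.119, -2.175,  0.134]), 'tvec': array([  67.833,  494.746, 1260.269])}
side {'fov_y': np.float64(43.687), 'cx': np.float64(254.627), 'cy': np.float64(192.045), 'rvec': array([ 0.622, -2.63 ,  1.171]), 'tvec': array([ 442.275,  177.945, 1562.443])}
wrist {'fov_y': np.float64(64.542), 'cx': np.float64(259.693), 'cy': np.float64(189.856), 'rvec': array([-2.322,  1.734,  0.257]), 'tvec': array([-648.538,  -33.896,  392.143])}
{'t': 0.15, 'joints': array([-1.36663686e+00,  1.24361663e-01,  1.65128957e+00, -3.11463030e-05,
        1.36750108e+00, -8.25835393e-02]), 'joint_velocities': array([ 0.00053374, -0.00324483, -0.00529101,  0.00049377,  0.00152476,
       -0.0001044 ]), 'joint_efforts': array([ 6.06537760e-04, -4.18193150e+01, -3.60471547e+01,  7.75735150e-02,
        4.69217717e-02, -9.82627535e-05]), 'eef_pos': array([ 183.7175859 , -623.00689732,  213.70712726]), 'eef_rot': array([-0.699807  , -0.10158393,  0.69989553, -0.10048443]), 'ft_force': array([-0.83316763,  0.90706501,  0.11221668]), 'torque': array([ 0.01060728, -0.00030534, -0.04468878]), 'opening': 0.9994311636513288}
```

View pics/top0.png

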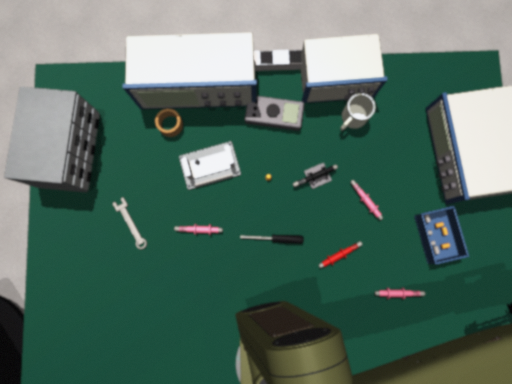

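View pics/side0.png

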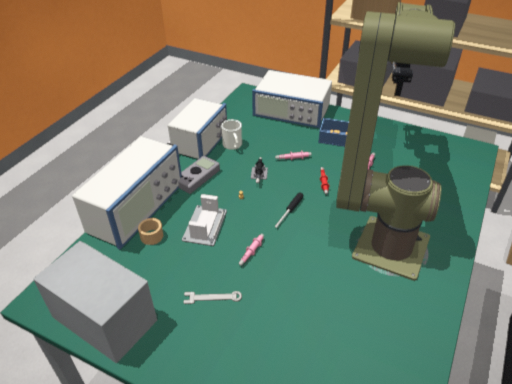

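View pics/wrist0.png

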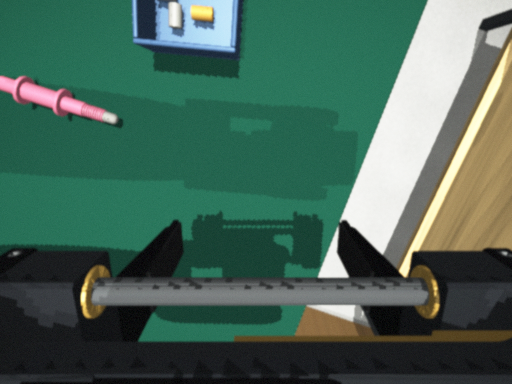

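Candidates for the spindle in the top view are the black one in the grey cradle (316,176), pinks at (199,230), (367,199) and (400,293), and a red one at (340,254). By the description I choose the black one. The holder is the white/grey piece at (210,165).

Run:
```python
from h import *
im,d,c=load('top')
P=cloud(d,c)
a=cv2.resize(im[150:205,285:350],None,fx=6,fy=6,interpolation=cv2.INTER_CUBIC)
b=cv2.resize(im[135:195,172:248],None,fx=5,fy=5,interpolation=cv2.INTER_CUBIC)
cv2.imwrite('pics/c1.png',a[:,:,::-1]);cv2.imwrite('pics/c2.png',b[:,:,::-1])
for u,v in [(316,176),(297,184),(336,168),(210,165),(185,168),(235,158),(268,177),(288,240),(274,112)]: print(u,v,np.round(P[v,u],1))
im,d,c=load('side')
a=cv2.resize(im[180:250,170:280],None,fx=6,fy=6,interpolation=cv2.INTER_CUBIC)
cv2.imwrite('pics/c3.png',a[:,:,::-1])
```

```text
316 176 [ 546.1 -140.4   36.6]
297 184 [523.7 -82.5  34.2]
336 168 [ 569.2 -202.1   35.2]
210 165 [594.1 181.6  11.5]
185 168 [575.9 250.3  65.2]
235 158 [613.4 103.7  14. ]
268 177 [548.6   4.   27.7]
288 240 [356.7 -49.7  27.5]
274 112 [747.4 -20.1  43. ]
```

View pics/c1.png

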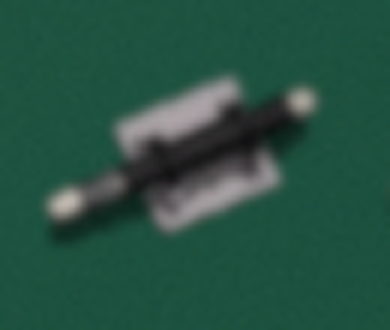

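View pics/c2.png

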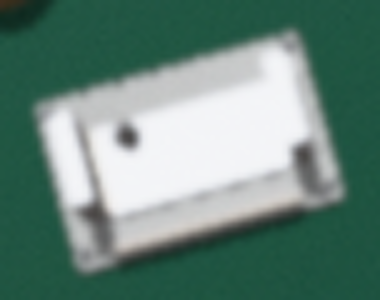

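View pics/c3.png

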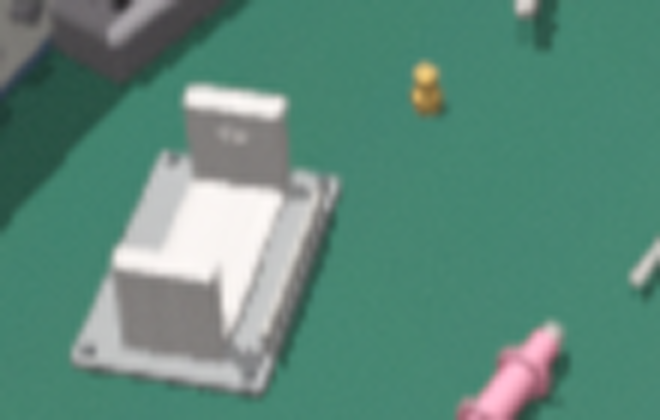

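```bash
cat >> h.py <<'E'
from scipy.spatial.transform import Rotation as Ro
def st():
    s=robot.get_state(); R=Ro.from_quat(s['eef_rot']).as_matrix()
    print('t',round(s['t'],2),'tcp',np.round(s['eef_pos'],1),'x',np.round(R[:,0],3),'y',np.round(R[:,1],3),'F',np.round(s['ft_force'],1),'M',np.round(s['torque'],2),'op',round(s['opening'],3),'q',np.round(s['joints'],2))
    return s,R
E
python3 - <<'E'
from h import *
s,R=st()
c=robot.get_calibration('wrist')
Rc=cv2.Rodrigues(np.array(c['rvec'],float))[0]; C=-Rc.T@np.array(c['tvec']).reshape(3)
print(C, 'cam in tool',R.T@(C-s['eef_pos']),'cam axes in tool (rows x,y,z)\n',(Rc@R).round(3))
# refine axes from top
im,d,c=load('top');P=cloud(d,c)
m=(np.hypot(P[...,0]-546,P[...,1]+140)<95)&(P[...,2]>20)&(P[...,2]<60)&(d>0)
Q=P[m];mu=Q.mean(0);w=np.linalg.svd(Q[:,:2]-mu[:2],full_matrices=False)[2][0];print('spindle',mu,len(Q),np.degrees(np.arctan2(-w[0],w[1])))
t=(Q[:,:2]-mu[:2])@w;print(t.min(),t.max())
m=(np.hypot(P[...,0]-594,P[...,1]-177)<110)&(P[...,2]>55)&(P[...,2]<90)&(d>0)
Q=P[m];
h=np.array([-.246,.969]);t=(Q[:,:2]-[594,177])@h
for k in (t>0,t<0):
    r=cv2.minAreaRect(Q[k][:,:2].astype(np.float32));print('cheek',r,k.sum(),Q[k].mean(0))
E
```

```text
t 0.15 tcp [ 183.7 -623.   213.7] x [-0.     0.002 -1.   ] y [ 0.283 -0.959 -0.002] F [-0.8  0.9  0.1] M [ 0.01 -0.   -0.04] op 0.999 q [-1.37  0.12  1.65 -0.    1.37 -0.08]
[ 260.93767501 -599.952555    384.26892549] cam in tool [-170.55324771   -0.53792613  -80.60441805] cam axes in tool (rows x,y,z)
 [[ 0.     1.    -0.001]
 [-0.287  0.001  0.958]
 [ 0.958  0.     0.287]]
spindle [ 548.61918935 -138.74227857   35.04722213] 273 22.230024969260928
-70.33040750251747 74.27445711920116
cheek ((578.6766357421875, 247.4518585205078), (57.07289505004883, 14.040532112121582), 14.736003875732422) 105 [577.49034268 246.68839906  72.25554547]
cheek ((611.6921997070312, 119.90316772460938), (57.77642822265625, 13.812135696411133), 14.620047569274902) 96 [610.03984966 119.60736628  73.34897019]
```

Close crop confirms it: black barrel, two flanges, grey cradle, steel tips, coils on the end near (296,184) in the top view, so the plunger faces the robot's left. The cheek tops were fitted well, 131.8 mm centre to centre against 132 expected. Next I move over the spindle for a close look.

```bash
python3 -m crank '[[0,0,7,2.4,3.2,0,1],[0,0,14,4.8,6.4,0,1],[0,0,21,7.2,9.6,0,1],[0,0,28,9.6,12.8,0,1],[0,0,35,12,16,0,1]]'
python3 -m crank '[[0,0,7,2.4,3.2,0,1],[0,0,14,4.8,6.4,0,1],[0,0,21,7.2,9.6,0,1],[0,0,28,9.6,12.8,0,1],[0,0,35,12,16,0,1]]'
python3 -c "
from h import *
st()"
```

```text
t: 0.57
eef_pos: [304.3, -461.3, 213.2]
eef_rot: [-0.636, -0.309, 0.636, -0.308]
ft_force: [0.4, 0.1, -0.3]
opening: 0.999
t: 0.98
eef_pos: [425.0, -299.3, 213.0]
eef_rot: [-0.512, -0.488, 0.513, -0.486]
ft_force: [1.2, 0.0, -0.5]
opening: 0.998
t 0.98 tcp [ 425.  -299.3  213. ] x [-0.002  0.001 -1.   ] y [ 0.999 -0.051 -0.002] F [ 1.2  0.  -0.5] M [-0.03 -0.12 -0.02] op 0.998 q [-0.72 -0.17  1.94 -0.    1.37 -0.67]
```

```bash
python3 -m crank '[[0,0,6,3,4,-1,1],[0,0,12,6,8,-2,1],[0,0,18,9,12,-3,1],[0,0,24.5,12.2,15.9,-5,1],[0,0,24.5,12.2,15.9,-5,1]]'
python3 - <<'E'
from h import *
st()
grab('wrist','w1.png')
st()
E
```

```text
t: 1.4
eef_pos: [547.7, -138.8, 163.0]
eef_rot: [0.396, 0.586, -0.397, 0.585]
ft_force: [0.8, -1.2, 0.2]
opening: 1.0
t 1.4 tcp [ 547.7 -138.8  163. ] x [-0.001 -0.001 -1.   ] y [ 0.928  0.372 -0.001] F [ 0.8 -1.2  0.2] M [ 0.01 -0.12 -0.06] op 1.0 q [-0.34 -0.02  1.89 -0.    1.27 -0.72]
t 1.45 tcp [ 549.3 -133.3  159.6] x [-0.003  0.005 -1.   ] y [ 0.928  0.372 -0.001] F [-1.   2.8 -1.1] M [ 0.22 -0.11  0.01] op 1.0 q [-0.33 -0.02  1.89  0.    1.27 -0.72]
```

View pics/w1.png

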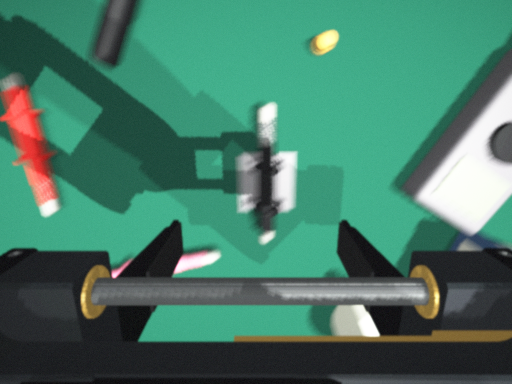

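```bash
python3 -m crank '[[0,0,0,0,0,0,1],[0,0,0,0,0,0,1],[0,0,0,0,0,0,1],[0,0,0,0,0,0,1],[0,0,0,0,0,0,1]]'
python3 - <<'E'
from h import *
s,R=st()
im,d,c=grab('wrist','w2.png')
st()
P=cloud(d,c)
g=im.astype(int)
# steel tips etc: height mask near spindle
m=(np.hypot(P[...,0]-547,P[...,1]+140)<95)&(P[...,2]>22)&(P[...,2]<60)&(d>0)
vv,uu=np.nonzero(m);print(uu.min(),uu.max(),vv.min(),vv.max())
Q=P[m];mu=Q.mean(0);w=np.linalg.svd(Q[:,:2]-mu[:2],full_matrices=False)[2][0];w*=np.sign(w[1]);print('spindle',mu,len(Q),np.degrees(np.arctan2(-w[0],w[1])))
t=(Q[:,:2]-mu[:2])@w;print(t.min(),t.max(),'plunger end',mu[:2]+w*t.max(),'pin end',mu[:2]+w*t.min(),'mid',mu[:2]+w*(t.max()+t.min()-26)/2)
n=np.array([w[1],-w[0]]);o=(Q[:,:2]-mu[:2])@n
for a in range(-75,80,10):
    k=(t>a)&(t<a+10)
    if k.sum(): print(a,np.round([o[k].min(),o[k].max(),Q[k][:,2].max()],1))
cv2.imwrite('pics/c4.png',cv2.resize(im[80:260,190:340],None,fx=3,fy=3,interpolation=cv2.INTER_CUBIC)[:,:,::-1])
E
```

```text
t: 1.87
eef_pos: [549.1, -134.5, 160.4]
eef_rot: [0.398, 0.587, -0.396, 0.584]
ft_force: [0.6, -0.0, -0.1]
opening: 0.997
t 1.87 tcp [ 549.1 -134.5  160.4] x [-0.002  0.004 -1.   ] y [ 0.929  0.37  -0.   ] F [ 0.6 -0.  -0.1] M [-0.01 -0.15 -0.01] op 0.997 q [-0.34 -0.02  1.89  0.    1.27 -0.72]
t 1.92 tcp [ 549.1 -134.5  160.4] x [-0.002  0.004 -1.   ] y [ 0.929  0.37  -0.   ] F [-1.   0.1  0.1] M [ 0.01 -0.09  0.  ] op 1.0 q [-0.34 -0.02  1.89  0.    1.27 -0.72]
243 274 112 248
spindle [ 547.71577166 -134.68622705   35.31141896] 2291 22.11278008922933
-73.9093283239918 70.07288398309835 plunger end [521.33817145 -69.76757582] pin end [ 575.53752814 -203.15913176] mid [ 553.33145176 -148.50713475]
-75 [-4.9  6.  35.6]
-65 [-6.9  7.1 37.2]
-55 [-7.9  7.1 38. ]
-45 [-17.7  15.6  44.9]
-35 [-15.2  14.5  46.2]
-25 [-9.6  9.1 39.9]
-15 [-9.5  9.1 40.1]
-5 [-9.9  9.1 39.4]
5 [-15.3  15.3  45.3]
15 [-7.   7.1 37.8]
25 [-7.9  7.2 38.1]
35 [-6.8  7.2 36.7]
45 [-6.6  7.2 37.3]
55 [-6.5  7.1 36.3]
65 [-5.4  5.2 35.3]
```

View pics/c4.png

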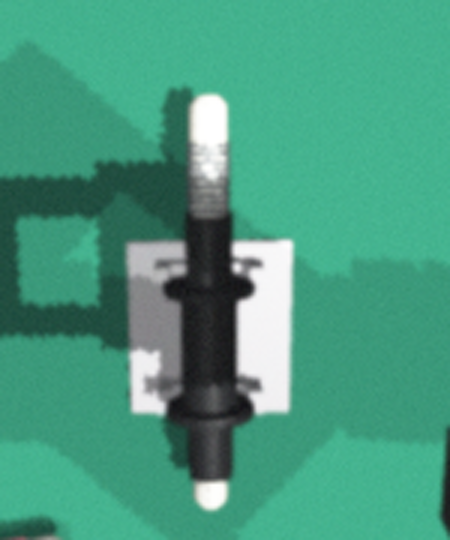

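```bash
python3 -m crank '[[0,0,0.4,0.4,-1.4,-1,0.5],[0.2,0,0.4,0.4,-1.4,-4.5,0.3],[0.2,0,0.4,0.4,-1.4,-8,0.2],[0.2,0,0.4,0.4,-1.4,-11,0.2],[0.2,0,0.4,0.4,-1.4,-11,0.2]]' 40
python3 -c "
from h import *
st()"
```

```text
t: 2.33
eef_pos: [547.8, -147.7, 43.8]
eef_rot: [0.396, 0.593, -0.394, 0.58]
ft_force: [-1.1, 0.2, -0.4]
opening: 0.705
t 2.33 tcp [ 547.8 -147.7   43.8] x [-0.013  0.012 -1.   ] y [ 0.927  0.375 -0.008] F [-1.1  0.2 -0.4] M [ 0.   -0.07  0.01] op 0.705 q [-0.36  0.12  1.96  0.01  1.08 -0.75]
```

```bash
python3 -m crank '[[0.7,-0.8,0,0.5,-0.1,0,0.2],[0.7,-0.8,0,0.5,-0.1,0,0.2],[0.7,-0.8,0,0.5,-0.1,0,0.2],[0.7,-0.8,0,0.5,-0.1,0,0.2],[0.7,-0.8,0,0.5,-0.1,0,0.2]]'
python3 -c "
from h import *
st()"
```

```text
t: 2.75
eef_pos: [554.2, -149.3, 45.9]
eef_rot: [0.403, 0.59, -0.388, 0.583]
ft_force: [0.2, 0.6, -0.5]
opening: 0.601
t 2.75 tcp [ 554.2 -149.3   45.9] x [ 0.004  0.023 -1.   ] y [0.927 0.375 0.012] F [ 0.2  0.6 -0.5] M [-0.03 -0.16  0.01] op 0.601 q [-0.37  0.12  1.95  0.03  1.07 -0.77]
```

```bash
python3 -m crank '[[-1.3,0.2,0,-0.1,0.1,-0.7,0.2],[-1.3,0.2,0,-0.1,0.1,-1.7,0.2],[-1.3,0.2,0,-0.1,0.1,-2.7,0.2],[-1.3,0.2,0,-0.1,0.1,-3.5,0.2],[-1.3,0.2,0,-0.1,0.1,-3.5,0.2]]'
python3 -m crank '[[0,0,0,0,0,0,0.2],[0,0,0,0,0,0,0.2],[0,0,0,0,0,0,0.2],[0,0,0,0,0,0,0.2],[0,0,0,0,0,0,0.2]]'
python3 -c "
from h import *
st()"
```

```text
t: 3.17
eef_pos: [551.3, -147.6, 8.2]
eef_rot: [0.395, 0.588, -0.395, 0.585]
ft_force: [-0.2, 0.3, 0.4]
opening: 0.601
t: 3.58
eef_pos: [551.7, -147.7, 8.7]
eef_rot: [0.395, 0.588, -0.395, 0.585]
ft_force: [0.6, -0.5, -0.6]
opening: 0.599
t 3.58 tcp [ 551.7 -147.7    8.7] x [-0.003  0.002 -1.   ] y [ 0.927  0.375 -0.002] F [ 0.6 -0.5 -0.6] M [-0.01 -0.15 -0.01] op 0.599 q [-0.36  0.17  1.97  0.    1.   -0.74]
```

```bash
python3 -m crank '[[0,0,0,0.16,-0.08,0.1,0.2],[0,0,0,0.16,-0.08,0.1,0.2],[0,0,0,0.16,-0.08,0.1,-1],[0,0,0,0.16,-0.08,0.1,-1],[0,0,0,0.16,-0.08,0.1,-1]]' 50
python3 -m crank '[[0,0,0,0,0,0,-1],[0,0,0,0,0,0,-1],[0,0,0,0,0,0,-1],[0,0,0,0,0,0,-1],[0,0,0,0,0,0,-1]]'
python3 -c "
from h import *
st()"
```

```text
t: 4.0
eef_pos: [553.3, -148.6, 9.7]
eef_rot: [0.395, 0.588, -0.395, 0.585]
ft_force: [-0.1, 0.4, 1.0]
opening: 0.447
t: 4.42
eef_pos: [553.4, -148.5, 9.7]
eef_rot: [0.395, 0.587, -0.395, 0.585]
ft_force: [0.6, -0.2, -1.2]
opening: 0.202
t 4.42 tcp [ 553.4 -148.5    9.7] x [-0.003  0.002 -1.   ] y [ 0.927  0.375 -0.002] F [ 0.6 -0.2 -1.2] M [ 0.04 -0.26 -0.  ] op 0.202 q [-0.36  0.17  1.97  0.    1.   -0.74]
```

```bash
python3 -m crank '[[0,0,0,0,0,0,-1],[0,0,0,0,0,0.5,-1],[0,0,0,0,0,2,-1],[0,0,0,0,0,5,-1],[0,0,0,0,0,8,-1]]' 60
python3 -m crank '[[0,0,0,0,0,2,-1],[0,0,0,0,0,4,-1],[0,0,0,0,0,5.2,-1],[0,0,0,0,0,5.2,-1],[0,0,0,0,0,5.2,-1]]'
python3 - <<'E'
from h import *
s,R=st()
im,d,c=grab('wrist','w3.png')
P=cloud(d,c)
T=(P-s['eef_pos'])@R  # tool coords
np.save('pics/T.npy',T)
m=(np.abs(T[...,1])<25)&(T[...,0]>-60)&(T[...,0]<20)&(np.abs(T[...,2])<110)&(d>0)
Q=T[m];print(len(Q))
for a in range(-100,100,8):
    k=(Q[:,2]>a)&(Q[:,2]<a+8)
    if k.sum()>3: print(a,k.sum(),np.round([Q[k][:,1].min(),Q[k][:,1].max(),Q[k][:,0].min(),np.median(Q[k][:,1])],1))
E
```

```text
t: 4.83
eef_pos: [551.6, -147.9, 88.8]
eef_rot: [0.395, 0.589, -0.396, 0.584]
ft_force: [0.4, 0.8, -2.1]
opening: 0.198
t: 5.25
eef_pos: [551.5, -147.9, 140.8]
eef_rot: [0.395, 0.589, -0.396, 0.584]
ft_force: [-0.2, -0.7, -2.1]
opening: 0.196
t 5.25 tcp [ 551.5 -147.9  140.8] x [-0.007  0.003 -1.   ] y [ 0.927  0.375 -0.005] F [-0.2 -0.7 -2.1] M [-0.02 -0.1   0.04] op 0.196 q [-0.36  0.01  1.89  0.    1.24 -0.74]
8445
-92 54 [ -5.3   3.7 -23.5  -0.8]
-84 424 [ -6.8   4.8 -25.8  -1. ]
-76 456 [ -7.9   6.4 -26.5  -0.5]
-68 475 [ -8.    6.4 -26.9  -1. ]
-60 448 [ -7.6   6.1 -27.5  -1. ]
-52 487 [ -8.7   7.2 -27.7  -1. ]
-44 460 [ -8.8   6.8 -28.   -1. ]
-36 453 [ -8.3   6.9 -28.2  -0.5]
-28 1186 [-16.6  15.1 -36.1  -0.7]
-20 1255 [-19.3  17.9 -60.   -0.5]
-12 998 [-19.1  17.7 -59.8  -1. ]
-4 540 [-11.7  10.3 -59.9  -0.7]
4 428 [-11.7  10.4 -60.   -1. ]
12 4 [-10.6   9.2 -22.9  -0.7]
20 63 [ -7.9   6.6 -35.4  -1. ]
28 220 [ -8.6   7.2 -27.6  -0.4]
36 301 [ -8.6   7.3 -28.6  -1. ]
44 178 [ -8.1   6.7 -27.7  -0.4]
52 15 [ -6.5   5.1 -22.5   3.2]
```

View pics/w3.png

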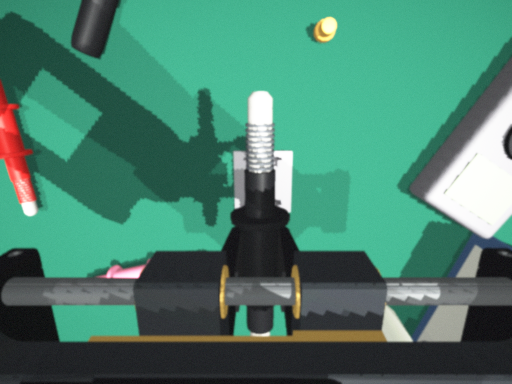

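```bash
python3 -m crank '[[0,0,-1,0.7,2.5,0,-1],[0,0,-2.5,1.8,6,0.3,-1],[0,0,-4,3,9.5,0.5,-1],[0,0,-5.5,4.2,13,0.8,-1],[0,0,-7.4,5.3,16.5,1,-1]]'
python3 -m crank '[[0,0,0,0.8,2.8,0,-1],[0,0,0,1.8,5.5,0,-1],[0,0,0,1.8,6,0,-1],[0,0,0,1.8,6,0,-1],[0,0,0,1.8,6,0,-1]]'
python3 -m crank '[[0,0,0,0,0,0,-1],[0,0,0,0,0,0,-1],[0,0,0,0,0,0,-1],[0,0,0,0,0,0,-1],[0,0,0,0,0,0,-1]]'
python3 - <<'E'
from h import *
s,R=st()
im,d,c=grab('wrist','w4.png')
P=cloud(d,c); np.save('pics/P.npy',P)
h=np.array([-.252,.968])
m=(np.hypot(P[...,0]-595,P[...,1]-184)<110)&(P[...,2]>66)&(P[...,2]<82)&(d>0)
T=(P-s['eef_pos'])@R
m&=~((np.abs(T[...,1])<22)&(T[...,2]>-95))
Q=P[m];t=(Q[:,:2]-[595,184])@h
for k in (t>30,t<-30):
    if k.sum()<5: continue
    r=cv2.minAreaRect(Q[k][:,:2].astype(np.float32));print('cheek',r,k.sum(),Q[k].mean(0),np.percentile(t[k],[1,50,99]))
m=(np.abs(T[...,1])<20)&(T[...,0]>-40)&(T[...,0]<0)&(T[...,2]<-70)&(T[...,2]>-110)
print('tip z',T[m][:,2].min(),np.sort(T[m][:,2])[:20].round(1))
E
```

```text
t: 5.72
eef_pos: [602.9, 18.9, 147.1]
eef_rot: [0.432, 0.564, -0.434, 0.555]
ft_force: [0.8, -0.0, -1.6]
opening: 0.2
t: 6.13
eef_pos: [619.7, 78.6, 145.1]
eef_rot: [0.431, 0.565, -0.435, 0.554]
ft_force: [-0.1, -0.7, -2.0]
opening: 0.197
t: 6.55
eef_pos: [619.7, 78.0, 145.2]
eef_rot: [0.431, 0.564, -0.435, 0.554]
ft_force: [0.3, 0.3, -1.7]
opening: 0.198
t 6.55 tcp [619.7  78.  145.2] x [-0.015  0.005 -1.   ] y [ 0.968  0.251 -0.014] F [ 0.3  0.3 -1.7] M [-0.04 -0.11 -0.04] op 0.198 q [ 0.04  0.13  1.76  0.01  1.26 -0.22]
cheek ((611.7195434570312, 120.8372802734375), (55.840885162353516, 14.06335163116455), 14.632256507873535) 283 [625.04024822 124.63186288  74.11065267] [-72.27267151 -64.93884371 -58.38026319]
tip z -85.32541655588795 [-85.3 -85.3 -85.3 -85.3 -85.3 -85.3 -85.3 -85.3 -85.3 -85.3 -85.3 -85.3
 -85.3 -85.2 -84.9 -84.9 -84.8 -84.8 -84.8 -84.8]
```

View pics/w4.png

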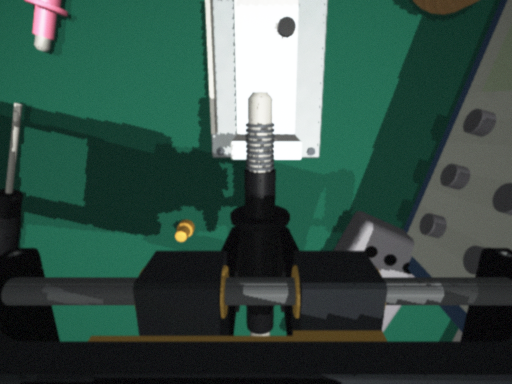

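```bash
cat >> h.py <<'E'
C=np.array([595.1,184.0,62.0]); YAW=np.radians(14.65)
hh=np.array([-np.sin(YAW),np.cos(YAW),0]); nn=np.array([np.cos(YAW),np.sin(YAW),0]); ez=np.array([0,0,1.])
OFF=19.0
def goal(s,z,tilt,L=85.5,n=0.):
    """tip at holder coords s,z; tilt deg; L mid->plunger tip"""
    th=np.radians(tilt); a=np.cos(th)*hh-np.sin(th)*ez
    Rt=np.stack([np.cross(nn,-a),nn,-a],1)
    mid=C+s*hh+z*ez+n*nn-L*a
    tcp=mid+OFF*Rt[:,0]
    S=robot.get_state(); R=Ro.from_quat(S['eef_rot']).as_matrix()
    rv=np.degrees(Ro.from_matrix(Rt@R.T).as_rotvec())
    print('goal',(s,z,tilt,L),'rot',np.round(rv,2),'shift cm',np.round((tcp-S['eef_pos'])/10,2))
def where(L=85.5):
    S,R=st(); a=-R[:,2]; mid=S['eef_pos']-OFF*R[:,0]
    f=lambda p:np.round([(p-C)@hh,(p-C)@nn,(p-C)[2]],1)
    print('mid s,n,z',f(mid),'tip@L',f(mid+L*a),'pin',f(mid-59.5*a),'tilt',round(np.degrees(np.arcsin(-a[2])),2),'F s,n,z',np.round([S['ft_force']@hh,S['ft_force']@nn,S['ft_force'][2]],1))
E
python3 -c "
from h import *
where(); goal(56,65,13); goal(56,-1,13)"
```

```text
t 6.6 tcp [619.8  78.1 145.3] x [-0.015  0.005 -1.   ] y [ 0.968  0.251 -0.013] F [ 0.4  1.  -1.9] M [ 0.02 -0.14  0.03] op 0.2 q [ 0.04  0.13  1.76  0.01  1.26 -0.22]
mid s,n,z [-108.8   -2.6  102.3] tip@L [-23.3  -2.4 103. ] pin [-168.3   -2.8  101.8] tilt -0.47 F s,n,z [ 0.8  0.6 -1.9]
goal (56, 65, 13, 85.5) rot [-12.84  -4.14   0.22] shift cm [-1.67  7.53 -1.76]
goal (56, -1, 13, 85.5) rot [-12.84  -4.14   0.22] shift cm [-1.67  7.53 -8.36]
```

```bash
python3 -m crank '[[-4,-1.3,0,-0.4,2,0,-1],[-8,-2.6,0,-0.8,4,-0.5,-1],[-12.8,-4.1,0.2,-1.3,6,-1,-1],[-12.8,-4.1,0.2,-1.7,7.5,-1.8,-1],[-12.8,-4.1,0.2,-1.7,7.5,-1.8,-1]]'
python3 -m crank '[[0,0,0,0,0,0,-1],[0,0,0,0,0,0,-1],[0,0,0,0,0,0,-1],[0,0,0,0,0,0,-1],[0,0,0,0,0,0,-1]]'
python3 - <<'E'
from h import *
where(); goal(56,30,13); goal(56,-1,13)
s=robot.get_state();R=Ro.from_quat(s['eef_rot']).as_matrix()
im,d,c=grab('wrist','w5.png')
P=cloud(d,c)
T=(P-s['eef_pos'])@R
m=(np.abs(T[...,1])<22)&(T[...,0]>-45)&(T[...,0]<0)
for a in (-84,-80,-70,-60,-50,-40,-35):
    k=m&(T[...,2]>a-2)&(T[...,2]<a+2); print(a,np.round([np.percentile(T[k][:,0],5),T[k][:,1].mean(),T[k][:,1].min(),T[k][:,1].max()],1))
h2=hh[:2]
q=(P-C); sx=q@hh; nx=q@nn; zx=q[...,2]
m=(zx>6)&(zx<20)&(np.abs(nx)<40)&(sx>50)&(sx<85)&(d>0)&~((np.abs(T[...,1])<22)&(T[...,2]>-95)&(T[...,0]<10))
if m.sum(): 
  print('far cheek',m.sum(),np.percentile(sx[m],[1,50,99]),np.percentile(nx[m],[1,99]),np.median(zx[m]))
E
python3 - <<'E'
from h import *
im,d,c=grab('side')
cv2.imwrite('pics/s1.png',cv2.resize(im[170:270,160:290],None,fx=5,fy=5,interpolation=cv2.INTER_CUBIC)[:,:,::-1])
E
```

```text
t: 7.02
eef_pos: [600.7, 156.3, 125.3]
eef_rot: [0.379, 0.495, -0.478, 0.619]
ft_force: [-0.8, -0.4, -2.5]
opening: 0.2
t: 7.43
eef_pos: [601.3, 155.4, 125.9]
eef_rot: [0.38, 0.494, -0.478, 0.619]
ft_force: [-0.7, 0.7, -2.2]
opening: 0.195
t 7.43 tcp [601.3 155.4 125.9] x [ 0.055 -0.216 -0.975] y [ 0.967  0.255 -0.002] F [-0.7  0.7 -2.2] M [ 0.13 -0.06  0.01] op 0.195 q [ 0.27  0.15  1.79 -0.24  1.22  0.1 ]
mid s,n,z [-25.   -1.2  82.4] tip@L [58.4 -1.4 63.4] pin [-83.   -1.1  95.7] tilt 12.87 F s,n,z [ 0.8 -0.5 -2.2]
goal (56, 30, 13, 85.5) rot [-0.09 -0.17 -0.12] shift cm [ 0.18 -0.2  -3.32]
goal (56, -1, 13, 85.5) rot [-0.09 -0.17 -0.12] shift cm [ 0.18 -0.2  -6.42]
-84 [-24.2  -0.8  -6.8   4.6]
-80 [-24.9  -1.1  -6.9   4.7]
-70 [-25.9  -0.8  -7.9   6.3]
-60 [-26.1  -0.9  -8.    5.9]
-50 [-26.1  -0.8  -7.7   6.1]
-40 [-27.   -0.9  -8.8   6.6]
-35 [-27.1  -0.8  -8.3   6.7]
far cheek 2385 [59.54977807 66.95332791 73.5372635 ] [-27.13755517  27.77343957] 12.378157591939129
```

View pics/w5.png

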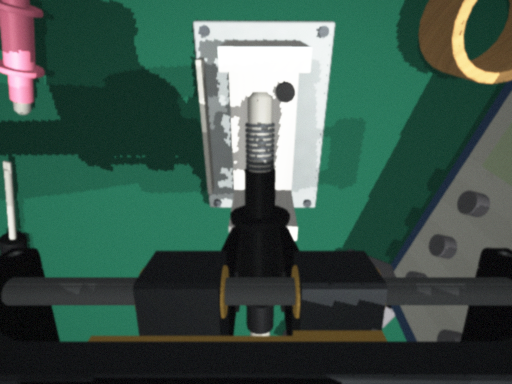

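View pics/s1.png

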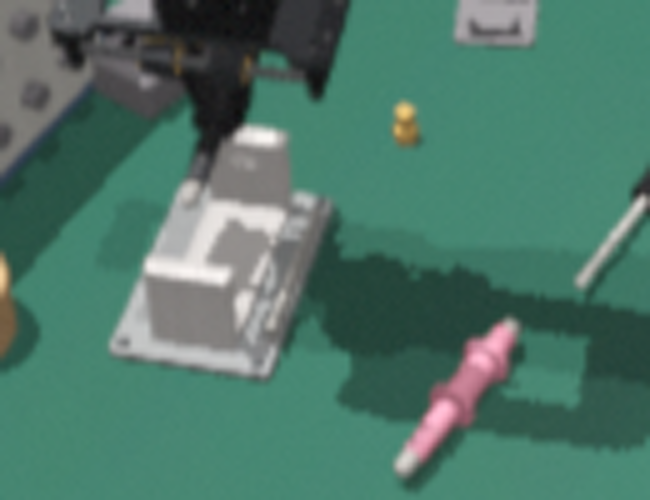

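```bash
python3 -m crank '[[0,0,0,0.2,-0.2,-0.5,-1],[0,0,0,0.2,-0.2,-1.5,-1],[0,0,0,0.2,-0.2,-2.5,-1],[0,0,0,0.2,-0.2,-3.3,-1],[0,0,0,0.2,-0.2,-3.3,-1]]'
python3 -m crank '[[0,0,0,0,0,0,-1],[0,0,0,0,0,0,-1],[0,0,0,0,0,0,-1],[0,0,0,0,0,0,-1],[0,0,0,0,0,0,-1]]'
python3 -c "
from h import *
where(); goal(56,-1,13,n=.5)
grab('wrist','w6.png')"
```

```text
t: 7.95
eef_pos: [600.9, 153.1, 88.9]
eef_rot: [0.378, 0.496, -0.479, 0.618]
ft_force: [0.0, -0.8, -2.7]
opening: 0.199
t: 8.37
eef_pos: [601.3, 153.2, 89.6]
eef_rot: [0.378, 0.496, -0.479, 0.618]
ft_force: [-0.1, -0.5, -2.7]
opening: 0.196
t 8.37 tcp [601.3 153.2  89.6] x [ 0.05  -0.217 -0.975] y [ 0.967  0.255 -0.008] F [-0.1 -0.5 -2.7] M [ 0.16 -0.11 -0.01] op 0.196 q [ 0.27  0.19  1.81 -0.24  1.16  0.11]
mid s,n,z [-27.1  -1.7  46.1] tip@L [56.3 -2.  27.1] pin [-85.1  -1.4  59.3] tilt 12.86 F s,n,z [-0.4 -0.2 -2.7]
goal (56, -1, 13, 85.5) rot [-0.03 -0.45 -0.14] shift cm [ 0.23  0.03 -2.78]
```

View pics/w6.png

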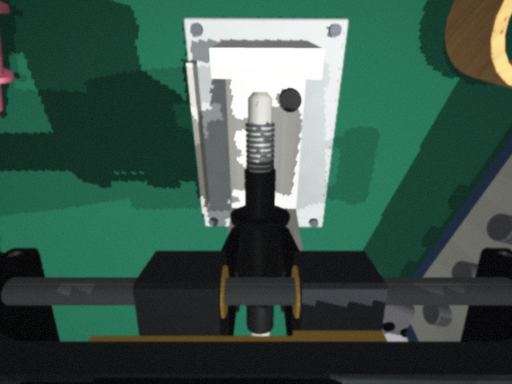

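```bash
python3 -m crank '[[0,-0.4,0,0.3,0,-0.3,-1],[0,-0.4,0,0.3,0,-0.9,-1],[0,-0.4,0,0.3,0,-1.6,-1],[0,-0.4,0,0.3,0,-2.2,-1],[0,-0.4,0,0.3,0,-2.2,-1]]'
python3 -m crank '[[0,0,0,0,0,0,-1],[0,0,0,0,0,0,-1],[0,0,0,0,0,0,-1],[0,0,0,0,0,0,-1],[0,0,0,0,0,0,-1]]'
python3 -c "
from h import *
where(); goal(56,-1,13,n=.5)
grab('wrist','w7.png')"
```

```text
t: 8.83
eef_pos: [602.7, 152.8, 65.0]
eef_rot: [0.379, 0.495, -0.479, 0.619]
ft_force: [-1.2, 0.2, -2.2]
opening: 0.201
t: 9.25
eef_pos: [603.0, 152.9, 65.4]
eef_rot: [0.379, 0.494, -0.478, 0.619]
ft_force: [0.4, -0.5, -2.3]
opening: 0.199
t 9.25 tcp [603.  152.9  65.4] x [ 0.053 -0.218 -0.975] y [ 0.967  0.255 -0.004] F [ 0.4 -0.5 -2.3] M [ 0.15 -0.05  0.03] op 0.199 q [ 0.27  0.21  1.83 -0.25  1.12  0.12]
mid s,n,z [-27.8  -0.2  21.9] tip@L [55.5 -0.4  2.8] pin [-85.8   0.   35.3] tilt 12.96 F s,n,z [-0.6  0.3 -2.3]
goal (56, -1, 13, 85.5) rot [ 0.02 -0.23 -0.14] shift cm [ 0.06  0.07 -0.37]
```

View pics/w7.png

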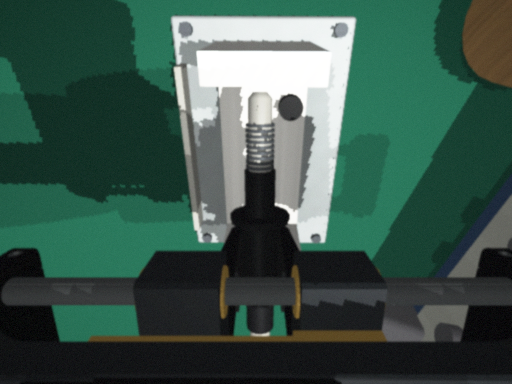

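```bash
python3 -m crank '[[0,-0.2,0,0.1,0.05,-0.2,-1],[0,-0.2,0,0.1,0.05,-0.45,-1],[0,-0.2,0,0.1,0.05,-0.45,-1],[0,-0.2,0,0.1,0.05,-0.45,-1],[0,-0.2,0,0.1,0.05,-0.45,-1]]'
python3 -c "
from h import *
where(); goal(56,-1,13,n=.5); goal(62,-1.,13,n=.5);goal(66,-1.,13,n=.5)"
```

```text
t: 9.72
eef_pos: [603.9, 153.4, 60.8]
eef_rot: [0.38, 0.493, -0.478, 0.62]
ft_force: [0.4, -0.0, -2.7]
opening: 0.197
t 9.72 tcp [603.9 153.4  60.8] x [ 0.057 -0.218 -0.974] y [ 0.967  0.255 -0.001] F [ 0.4 -0.  -2.7] M [ 0.18 -0.11  0.01] op 0.197 q [ 0.27  0.22  1.83 -0.25  1.11  0.13]
mid s,n,z [-27.6   0.8  17.3] tip@L [55.7  0.5 -2. ] pin [-85.5   0.9  30.7] tilt 13.01 F s,n,z [-0.1  0.4 -2.7]
goal (56, -1, 13, 85.5) rot [ 0.02 -0.05 -0.14] shift cm [-0.03  0.02  0.1 ]
goal (62, -1.0, 13, 85.5) rot [ 0.02 -0.05 -0.14] shift cm [-0.18  0.6   0.1 ]
goal (66, -1.0, 13, 85.5) rot [ 0.02 -0.05 -0.14] shift cm [-0.28  0.99  0.1 ]
```

Push toward the cup by 6 mm along the cup axis and feel.

```bash
python3 -m crank '[[0,0,0,-0.06,0.2,0.05,-1],[0,0,0,-0.12,0.4,0.05,-1],[0,0,0,-0.18,0.6,0.05,-1],[0,0,0,-0.18,0.6,0.05,-1],[0,0,0,-0.18,0.6,0.05,-1]]'
python3 -c "
from h import *
where(); goal(66,-1.,13,n=.5)"
```

```text
t: 10.13
eef_pos: [602.1, 159.6, 61.3]
eef_rot: [0.379, 0.493, -0.478, 0.62]
ft_force: [-0.2, -0.1, -2.7]
opening: 0.203
t 10.13 tcp [602.1 159.6  61.3] x [ 0.057 -0.218 -0.974] y [ 0.967  0.256 -0.001] F [-0.2 -0.1 -2.7] M [ 0.14 -0.12  0.04] op 0.203 q [ 0.28  0.22  1.83 -0.25  1.11  0.13]
mid s,n,z [-21.1   0.6  17.8] tip@L [62.2  0.3 -1.4] pin [-79.1   0.8  31.2] tilt 13.01 F s,n,z [-0.  -0.2 -2.7]
goal (66, -1.0, 13, 85.5) rot [ 0.03 -0.05 -0.16] shift cm [-0.1   0.36  0.04]
```

```bash
python3 -m crank '[[0,0,0,-0.04,0.14,0,-1],[0,0,0,-0.07,0.27,0,-1],[0,0,0,-0.1,0.4,0,-1],[0,0,0,-0.1,0.4,0,-1],[0,0,0,-0.1,0.4,0,-1]]'
python3 -c "
from h import *
where()"
python3 -m crank '[[0,0,0,-0.02,0.1,0,-1],[0,0,0,-0.05,0.2,0,-1],[0,0,0,-0.05,0.2,0,-1],[0,0,0,-0.05,0.2,0,-1],[0,0,0,-0.05,0.2,0,-1]]'
python3 -c "
from h import *
where()
grab('wrist','w8.png')"
```

```text
t: 10.55
eef_pos: [601.1, 163.7, 61.3]
eef_rot: [0.379, 0.493, -0.478, 0.62]
ft_force: [0.7, -0.1, -1.6]
opening: 0.201
t 10.55 tcp [601.1 163.7  61.3] x [ 0.057 -0.218 -0.974] y [ 0.967  0.256 -0.001] F [ 0.7 -0.1 -1.6] M [ 0.24 -0.07  0.03] op 0.201 q [ 0.29  0.22  1.83 -0.25  1.11  0.14]
mid s,n,z [-16.9   0.6  17.8] tip@L [66.4  0.4 -1.5] pin [-74.9   0.8  31.2] tilt 13.01 F s,n,z [-0.2  0.7 -1.6]
t: 10.97
eef_pos: [600.7, 165.2, 61.4]
eef_rot: [0.379, 0.493, -0.478, 0.62]
ft_force: [0.8, -3.5, -1.6]
opening: 0.202
t 10.97 tcp [600.7 165.2  61.4] x [ 0.057 -0.219 -0.974] y [ 0.967  0.256 -0.001] F [ 0.8 -3.5 -1.6] M [-0.46 -0.23 -0.02] op 0.202 q [ 0.29  0.22  1.82 -0.25  1.12  0.14]
mid s,n,z [-15.3   0.7  17.9] tip@L [68.   0.4 -1.4] pin [-73.3   0.8  31.3] tilt 13.06 F s,n,z [-3.6 -0.1 -1.6]
```

View pics/w8.png

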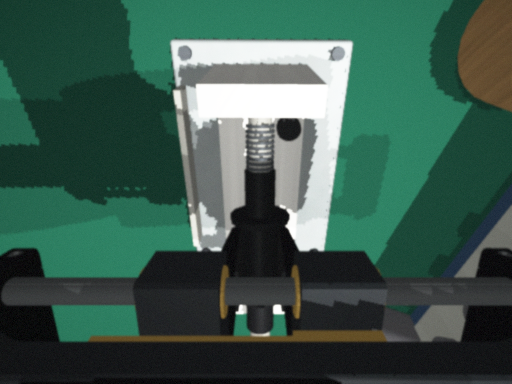

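Axial force came on at tip position of about 67.5 mm, where the cup floor is expected, so the plunger is in the cup and seated. Now I compress along the axis.

```bash
python3 -c "
from h import *
for L in (80,76,72,68,65): goal(67.5,-1.2,13,L=L,n=.4)"
```

```text
goal (67.5, -1.2, 13, 80) rot [ 0.06 -0.04 -0.16] shift cm [-0.15  0.46 -0.11]
goal (67.5, -1.2, 13, 76) rot [ 0.06 -0.04 -0.16] shift cm [-0.25  0.84 -0.2 ]
goal (67.5, -1.2, 13, 72) rot [ 0.06 -0.04 -0.16] shift cm [-0.34  1.21 -0.29]
goal (67.5, -1.2, 13, 68) rot [ 0.06 -0.04 -0.16] shift cm [-0.44  1.59 -0.38]
goal (67.5, -1.2, 13, 65) rot [ 0.06 -0.04 -0.16] shift cm [-0.52  1.87 -0.45]
```

```bash
python3 -m crank '[[0,0,0,-0.07,0.22,-0.05,-1],[0,0,0,-0.15,0.46,-0.11,-1],[0,0,0,-0.2,0.65,-0.15,-1],[0,0,0,-0.25,0.84,-0.2,-1],[0,0,0,-0.25,0.84,-0.2,-1]]'
python3 -c "
from h import *
where(76)
for L in (72,68,65): goal(67.5,-1.2,13,L=L,n=.4)"
```

```text
t: 11.43
eef_pos: [598.4, 173.6, 59.4]
eef_rot: [0.379, 0.493, -0.478, 0.621]
ft_force: [1.6, -5.2, -1.6]
opening: 0.201
t 11.43 tcp [598.4 173.6  59.4] x [ 0.057 -0.219 -0.974] y [ 0.967  0.256 -0.001] F [ 1.6 -5.2 -1.6] M [-0.78 -0.41 -0.01] op 0.201 q [ 0.3   0.23  1.82 -0.25  1.12  0.16]
mid s,n,z [-6.6  0.5 15.9] tip@L [67.5  0.3 -1.3] pin [-64.5   0.7  29.4] tilt 13.1 F s,n,z [-5.4  0.2 -1.6]
goal (67.5, -1.2, 13, 72) rot [ 0.11 -0.01 -0.19] shift cm [-0.11  0.38 -0.1 ]
goal (67.5, -1.2, 13, 68) rot [ 0.11 -0.01 -0.19] shift cm [-0.21  0.75 -0.19]
goal (67.5, -1.2, 13, 65) rot [ 0.11 -0.01 -0.19] shift cm [-0.28  1.04 -0.25]
```

```bash
python3 -m crank '[[0,0,0,-0.06,0.2,-0.05,-1],[0,0,0,-0.11,0.38,-0.1,-1],[0,0,0,-0.16,0.57,-0.15,-1],[0,0,0,-0.21,0.75,-0.19,-1],[0,0,0,-0.21,0.75,-0.19,-1]]'
python3 -c "
from h import *
where(68)
for t in (13,9): goal(67.5,-1.2,t,L=65,n=.4)"
```

```text
t: 11.85
eef_pos: [596.6, 180.4, 57.8]
eef_rot: [0.378, 0.492, -0.478, 0.621]
ft_force: [1.8, -7.0, 0.1]
opening: 0.196
t 11.85 tcp [596.6 180.4  57.8] x [ 0.058 -0.221 -0.973] y [ 0.967  0.257 -0.001] F [ 1.8 -7.   0.1] M [-1.16 -0.45  0.  ] op 0.196 q [ 0.31  0.23  1.82 -0.26  1.12  0.17]
mid s,n,z [ 0.5  0.6 14.3] tip@L [66.7  0.3 -1.3] pin [-57.4   0.8  27.9] tilt 13.23 F s,n,z [-7.3 -0.   0.1]
goal (67.5, -1.2, 13, 65) rot [ 0.23  0.03 -0.22] shift cm [-0.11  0.36 -0.09]
goal (67.5, -1.2, 9, 65) rot [ 4.1   1.05 -0.22] shift cm [-0.12  0.4  -0.56]
```

```bash
python3 -m crank '[[0,0,0,-0.03,0.1,-0.03,-1],[0.1,0,-0.1,-0.06,0.2,-0.05,-1],[0.2,0,-0.1,-0.1,0.32,-0.08,-1],[0.2,0,-0.2,-0.11,0.36,-0.09,-1],[0.2,0,-0.2,-0.11,0.36,-0.09,-1]]'
python3 -c "
from h import *
where(65)
for t in (9,6,3,0): goal(67.5,-1.2+(13-t)*.05,t,L=64.8,n=.4)
grab('wrist','w9.png')"
```

```text
t: 12.27
eef_pos: [595.9, 182.8, 57.2]
eef_rot: [0.379, 0.492, -0.479, 0.62]
ft_force: [2.2, -7.7, -0.1]
opening: 0.197
t 12.27 tcp [595.9 182.8  57.2] x [ 0.058 -0.221 -0.974] y [ 0.967  0.254 -0.   ] F [ 2.2 -7.7 -0.1] M [-1.24 -0.44  0.02] op 0.197 q [ 0.32  0.23  1.82 -0.26  1.12  0.18]
mid s,n,z [ 3.   0.4 13.7] tip@L [66.3  0.4 -1.1] pin [-54.9   0.5  27.3] tilt 13.2 F s,n,z [-8.   0.2 -0.1]
goal (67.5, -1.0, 9, 64.8) rot [ 4.07  1.06 -0.04] shift cm [-0.05  0.18 -0.49]
goal (67.5, -0.8499999999999999, 6, 64.8) rot [ 6.97  1.82 -0.04] shift cm [-0.06  0.23 -0.82]
goal (67.5, -0.7, 3, 64.8) rot [ 9.87  2.58 -0.04] shift cm [-0.08  0.3  -1.15]
goal (67.5, -0.5499999999999999, 0, 64.8) rot [12.77  3.34 -0.04] shift cm [-0.11  0.39 -1.48]
```

View pics/w9.png

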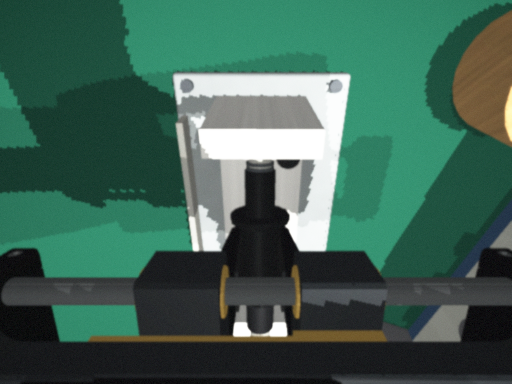

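```bash
python3 -m crank '[[2,0.5,0,-0.03,0.12,-0.24,-1],[4,1.05,0,-0.05,0.22,-0.48,-1],[5.5,1.4,0,-0.06,0.25,-0.65,-1],[7,1.8,0,-0.07,0.28,-0.82,-1],[7,1.8,0,-0.07,0.28,-0.82,-1]]'
python3 -c "
from h import *
where(65)
for t in (6,3,0): goal(67.8,-1.2+(13-t)*.05,t,L=64.8,n=.4)"
```

```text
t: 12.73
eef_pos: [595.6, 183.6, 48.8]
eef_rot: [0.409, 0.529, -0.454, 0.589]
ft_force: [2.0, -8.2, -0.3]
opening: 0.199
t 12.73 tcp [595.6 183.6  48.8] x [ 0.027 -0.103 -0.994] y [0.967 0.253 0.   ] F [ 2.  -8.2 -0.3] M [-1.43 -0.48 -0.03] op 0.199 q [ 0.26  0.23  1.83 -0.12  1.09  0.06]
mid s,n,z [1.5 0.4 5.7] tip@L [66.1  0.4 -1.2] pin [-57.7   0.4  12. ] tilt 6.09 F s,n,z [-8.4 -0.1 -0.3]
goal (67.8, -0.8499999999999999, 6, 64.8) rot [ 0.09  0.03 -0.01] shift cm [-0.05  0.18  0.02]
goal (67.8, -0.7, 3, 64.8) rot [ 2.99  0.79 -0.01] shift cm [-0.07  0.25 -0.31]
goal (67.8, -0.5499999999999999, 0, 64.8) rot [ 5.89  1.55 -0.01] shift cm [-0.09  0.34 -0.64]
```

```bash
python3 -m crank '[[0,0,0,-0.03,0.1,0,-1],[0,0,0,-0.06,0.2,0,-1],[0,0,0,-0.06,0.23,0,-1],[0,0,0,-0.06,0.23,0,-1],[0,0,0,-0.06,0.23,0,-1]]'
python3 -c "
from h import *
where(65)
for t in (6,3,0): goal(68,-1.2+(13-t)*.05,t,L=64.8,n=.4)"
```

```text
t: 13.15
eef_pos: [595.4, 184.5, 48.9]
eef_rot: [0.408, 0.528, -0.455, 0.59]
ft_force: [2.0, -8.8, -1.4]
opening: 0.199
t 13.15 tcp [595.4 184.5  48.9] x [ 0.028 -0.106 -0.994] y [ 0.967  0.254 -0.   ] F [ 2.  -8.8 -1.4] M [-1.39 -0.44 -0.02] op 0.199 q [ 0.27  0.23  1.83 -0.12  1.09  0.07]
mid s,n,z [2.5 0.4 5.8] tip@L [67.1  0.4 -1.3] pin [-56.7   0.5  12.3] tilt 6.27 F s,n,z [-9.1 -0.3 -1.4]
goal (68, -0.8499999999999999, 6, 64.8) rot [ 0.26  0.06 -0.04] shift cm [-0.03  0.11  0.01]
goal (68, -0.7, 3, 64.8) rot [ 3.16  0.82 -0.04] shift cm [-0.05  0.18 -0.32]
goal (68, -0.5499999999999999, 0, 64.8) rot [ 6.07  1.58 -0.04] shift cm [-0.07  0.27 -0.64]
```

```bash
python3 -m crank '[[1,0.25,0,-0.03,0.11,-0.1,-1],[2,0.5,0,-0.04,0.15,-0.2,-1],[3.2,0.8,0,-0.05,0.18,-0.32,-1],[3.2,0.8,0,-0.05,0.18,-0.32,-1],[3.2,0.8,0,-0.05,0.18,-0.32,-1]]'
python3 -c "
from h import *
where(65)
for t in (3,0): goal(68,-1.2+(13-t)*.05,t,L=64.8,n=.4)"
```

```text
t: 13.57
eef_pos: [595.4, 184.6, 45.5]
eef_rot: [0.42, 0.544, -0.444, 0.575]
ft_force: [2.8, -7.9, -2.8]
opening: 0.2
t 13.57 tcp [595.4 184.6  45.5] x [ 0.014 -0.053 -0.998] y [0.967 0.254 0.   ] F [ 2.8 -7.9 -2.8] M [-1.51 -0.48 -0.03] op 0.2 q [ 0.24  0.23  1.84 -0.06  1.08  0.01]
mid s,n,z [1.6 0.4 2.5] tip@L [66.5  0.4 -1.1] pin [-57.8   0.4   5.7] tilt 3.14 F s,n,z [-8.4  0.7 -2.8]
goal (68, -0.7, 3, 64.8) rot [ 0.13  0.06 -0.04] shift cm [-0.05  0.17  0.02]
goal (68, -0.5499999999999999, 0, 64.8) rot [ 3.04  0.82 -0.04] shift cm [-0.07  0.26 -0.3 ]
```

```bash
python3 -m crank '[[0,0,0,-0.05,0.17,0,-1],[1,0.25,0,-0.06,0.22,-0.1,-1],[2,0.5,0,-0.07,0.26,-0.2,-1],[3,0.8,0,-0.08,0.29,-0.3,-1],[3,0.8,0,-0.08,0.29,-0.3,-1]]'
python3 -c "
from h import *
where(65)
goal(68,-.6,0,L=64.8,n=.4)
im,d,c=grab('side')
cv2.imwrite('pics/s2.png',cv2.resize(im[170:270,160:290],None,fx=5,fy=5,interpolation=cv2.INTER_CUBIC)[:,:,::-1])
grab('wrist','w10.png')"
```

```text
t: 13.98
eef_pos: [595.1, 185.7, 42.1]
eef_rot: [0.431, 0.559, -0.433, 0.561]
ft_force: [1.7, -8.8, -2.9]
opening: 0.196
t 13.98 tcp [595.1 185.7  42.1] x [ 0.001 -0.003 -1.   ] y [0.967 0.254 0.   ] F [ 1.7 -8.8 -2.9] M [-1.49 -0.51 -0.02] op 0.196 q [ 0.22  0.23  1.84 -0.    1.07 -0.04]
mid s,n,z [ 1.8  0.4 -0.9] tip@L [66.8  0.4 -1.1] pin [-57.7   0.5  -0.7] tilt 0.18 F s,n,z [-8.9 -0.6 -2.9]
goal (68, -0.6, 0, 64.8) rot [ 0.17  0.06 -0.04] shift cm [-0.04  0.14  0.03]
```

View pics/s2.png

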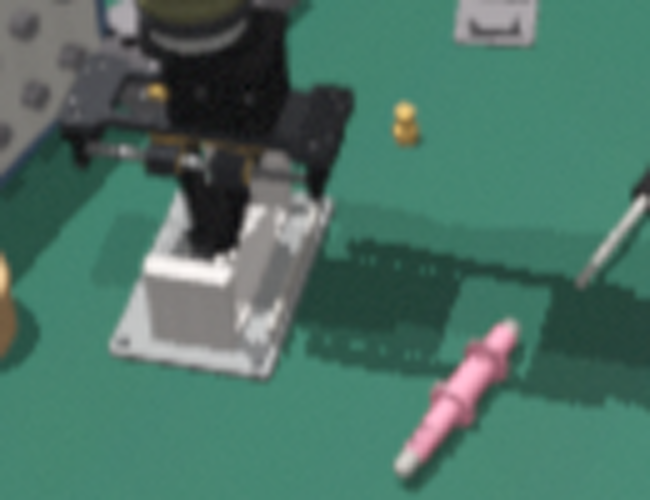

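View pics/w10.png

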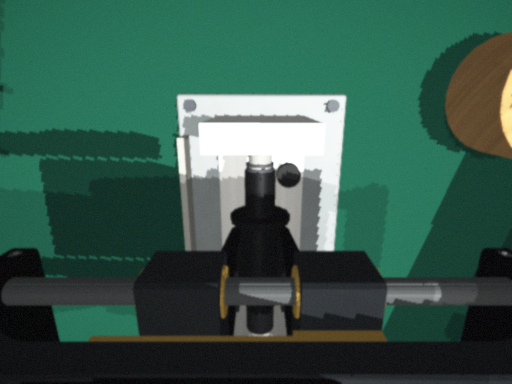

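Run:
```python
from h import *
im,d,c=load('wrist'); P=cloud(d,c); s=robot.get_state();R=Ro.from_quat(s['eef_rot']).as_matrix()
T=(P-s['eef_pos'])@R
m=(np.abs(T[...,1])<10)&(T[...,0]>-45)&(T[...,0]<-15)
for a in list(range(-60,-26,4))+list(range(24,66,4)):
    k=m&(T[...,2]>a-2)&(T[...,2]<a+2)
    if k.sum()>5: print(a,k.sum(),np.round([np.percentile(T[k][:,0],10),np.median(T[k][:,0]),T[k][:,1].min(),T[k][:,1].max()],1))
```

```text
-60 375 [-33.2 -32.5  -9.8  10. ]
-56 127 [-32.2 -23.7  -9.3   9.9]
-52 225 [-25.1 -23.4  -7.8   6.1]
-48 252 [-26.  -24.1  -8.8   7.1]
-44 244 [-26.4 -25.1  -8.8   7.2]
-40 231 [-26.5 -25.2  -8.3   6.6]
-36 226 [-26.5 -25.3  -8.3   6.7]
-32 227 [-26.7 -25.3  -8.4   6.7]
-28 221 [-26.5 -25.4  -8.4   6.8]
24 60 [-34.8 -34.1  -8.    6.4]
32 137 [-27.  -26.1  -8.7   6.4]
36 159 [-27.  -25.8  -8.7   6.5]
40 152 [-27.  -25.8  -8.8   6.5]
44 150 [-27.  -25.7  -8.8   6.5]
48 79 [-26.9 -25.5  -8.2   6.6]
52 37 [-24.3 -23.2  -6.5   4.9]
```

```bash
python3 -m crank '[[0,0,0,0.03,-0.1,0.03,-1],[0,0,0,0.05,-0.2,0.03,-1],[0,0,0,0.07,-0.3,0.03,-1],[0,0,0,0.07,-0.3,0.03,-1],[0,0,0,0.07,-0.3,0.03,-1]]'
python3 -c "
from h import *
where(65)"
```

```text
t: 14.5
eef_pos: [596.2, 181.7, 42.3]
eef_rot: [0.431, 0.558, -0.433, 0.562]
ft_force: [2.1, -7.5, -2.7]
opening: 0.2
t 14.5 tcp [596.2 181.7  42.3] x [ 0.002 -0.006 -1.   ] y [0.967 0.254 0.001] F [ 2.1 -7.5 -2.7] M [-1.36 -0.51  0.  ] op 0.2 q [ 0.21  0.23  1.84 -0.01  1.07 -0.04]
mid s,n,z [-2.4  0.5 -0.7] tip@L [62.6  0.4 -1.1] pin [-61.9   0.5  -0.3] tilt 0.37 F s,n,z [-7.8  0.1 -2.7]
```

```bash
python3 -m crank '[[0,0,0,0.03,-0.1,0,-1],[0,0,0,0.05,-0.2,0,-1],[0,0,0,0.08,-0.3,0,-1],[0,0,0,0.08,-0.33,0,-1],[0,0,0,0.08,-0.33,0,-1]]'
python3 -c "
from h import *
where(74.5)"
```

```text
t: 14.92
eef_pos: [597.3, 177.7, 42.3]
eef_rot: [0.43, 0.558, -0.433, 0.563]
ft_force: [1.7, -6.9, -1.3]
opening: 0.2
t 14.92 tcp [597.3 177.7  42.3] x [ 0.003 -0.008 -1.   ] y [0.967 0.255 0.001] F [ 1.7 -6.9 -1.3] M [-1.14 -0.42  0.06] op 0.2 q [ 0.21  0.23  1.84 -0.01  1.07 -0.05]
mid s,n,z [-6.5  0.5 -0.7] tip@L [68.   0.4 -1.3] pin [-66.    0.6  -0.2] tilt 0.47 F s,n,z [-7.1 -0.1 -1.3]
```

```bash
python3 -m crank '[[0,0,0,0.01,-0.05,0,-1],[0,0,0,0.02,-0.09,0,-1],[0,0,0,0.02,-0.09,0,-1],[0,0,0,0.02,-0.09,0,-1],[0,0,0,0.02,-0.09,0,-1]]'
python3 -c "
from h import *
where(74.5)"
```

```text
t: 15.33
eef_pos: [597.4, 177.3, 42.2]
eef_rot: [0.43, 0.558, -0.433, 0.562]
ft_force: [0.8, 0.3, -1.5]
opening: 0.197
t 15.33 tcp [597.4 177.3  42.2] x [ 0.003 -0.007 -1.   ] y [0.967 0.255 0.001] F [ 0.8  0.3 -1.5] M [-0.1  -0.14 -0.01] op 0.197 q [ 0.21  0.23  1.84 -0.01  1.07 -0.05]
mid s,n,z [-6.9  0.5 -0.8] tip@L [67.6  0.3 -1.3] pin [-66.4   0.6  -0.3] tilt 0.43 F s,n,z [ 0.1  0.8 -1.5]
```

Net force is now zero: the pin is on its cup floor and the spring is carried by the holder. I release and back straight up.

```bash
python3 -m crank '[[0,0,0,0,0,0,-0.4],[0,0,0,0,0,0,-0.2],[0,0,0,0,0,0,0.2],[0,0,0,0,0,0,0.2],[0,0,0,0,0,0,0.2]]'
python3 -m crank '[[0,0,0,0,0,0.2,0.2],[0,0,0,0,0,1,0.2],[0,0,0,0,0,3,0.2],[0,0,0,0,0,6,0.2],[0,0,0,0,0,9,0.2]]'
python3 -m crank '[[0,0,0,0.7,-2.7,1,0.2],[0,0,0,1.5,-5.5,2,0.2],[0,0,0,2.2,-8.2,3,0.2],[0,0,0,2.2,-8.2,3,0.2],[0,0,0,2.2,-8.2,3,0.2]]'
python3 -m crank '[[0,0,0,0,0,0,0.2],[0,0,0,0,0,0,0.2],[0,0,0,0,0,0,0.2],[0,0,0,0,0,0,0.2],[0,0,0,0,0,0,0.2]]'
python3 - <<'E'
from h import *
where()
im,d,c=grab('wrist','w11.png'); P=cloud(d,c)-C
s=P@hh;n=P@nn;z=P[...,2]
for a in range(-58,59,5):
    k=(np.abs(s-a)<2.5)&(np.abs(n)<20)&(z>-14)&(z<20)&(d>0)
    if k.sum()>3: print(a,np.round([np.percentile(z[k],95),n[k].min(),n[k].max()],1))
im,d,c=grab('side')
cv2.imwrite('pics/s3.png',cv2.resize(im[170:270,160:290],None,fx=5,fy=5,interpolation=cv2.INTER_CUBIC)[:,:,::-1])
grab('top','t3.png')
E
```

```text
t: 15.75
eef_pos: [597.5, 177.5, 42.5]
eef_rot: [0.43, 0.558, -0.433, 0.562]
ft_force: [0.8, -0.4, 0.3]
opening: 0.494
t: 16.17
eef_pos: [596.7, 177.4, 133.0]
eef_rot: [0.43, 0.558, -0.433, 0.562]
ft_force: [0.5, 0.5, -0.8]
opening: 0.6
t: 16.58
eef_pos: [619.6, 94.4, 164.7]
eef_rot: [0.431, 0.557, -0.433, 0.562]
ft_force: [0.2, 0.0, 0.6]
opening: 0.602
t: 17.0
eef_pos: [619.3, 95.0, 164.2]
eef_rot: [0.431, 0.558, -0.433, 0.562]
ft_force: [0.4, 0.2, -0.1]
opening: 0.6
t 17.0 tcp [619.3  95.  164.2] x [ 0.003 -0.006 -1.   ] y [0.967 0.253 0.001] F [ 0.4  0.2 -0.1] M [-0.02 -0.14 -0.  ] op 0.6 q [ 0.07  0.11  1.75 -0.01  1.28 -0.18]
mid s,n,z [-92.    0.9 121.2] tip@L [ -6.5   0.8 120.7] pin [-151.5    0.9  121.7] tilt 0.4 F s,n,z [ 0.1  0.4 -0.1]
-58 [ 13.2 -19.7  19.8]
-53 [ 8.1 -7.5  6.8]
-48 [ 8.  -7.5  6.7]
-43 [ 7.9 -7.4  6.7]
-38 [ 7.4 -8.4  7.6]
-33 [ 11.1 -12.2  11.6]
-28 [ 15.2 -16.2  15.4]
-23 [ 9.6 -9.9  9.2]
-18 [ 9.5 -9.9  9.1]
-13 [ 9.4 -9.8  9.1]
-8 [ 9.4 -9.7  9. ]
-3 [ 9.1 -9.7  8.9]
2 [ 9.2 -9.6  8.9]
7 [ 8.9 -9.6  8.8]
12 [ 13.9 -16.4  15.4]
17 [ 14.4 -16.3  15.5]
22 [ 6.8 -7.8  7.1]
27 [ 7.2 -7.8  7. ]
32 [ 7.2 -7.8  6.9]
37 [ 7.1 -7.7  6.9]
42 [ 6.4 -7.7  6.8]
47 [ 5.7 -7.7  6.1]
52 [ 5.6 -7.7  6. ]
57 [ 12.1 -19.6  19.9]
```

View pics/w11.png

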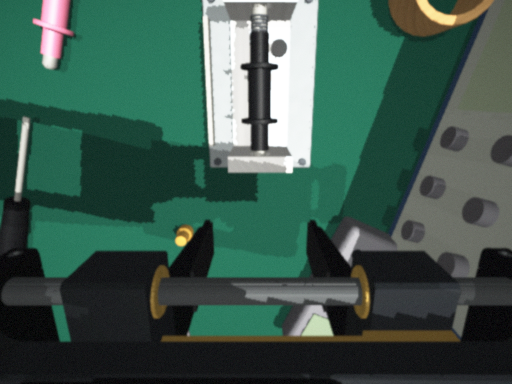

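View pics/s3.png

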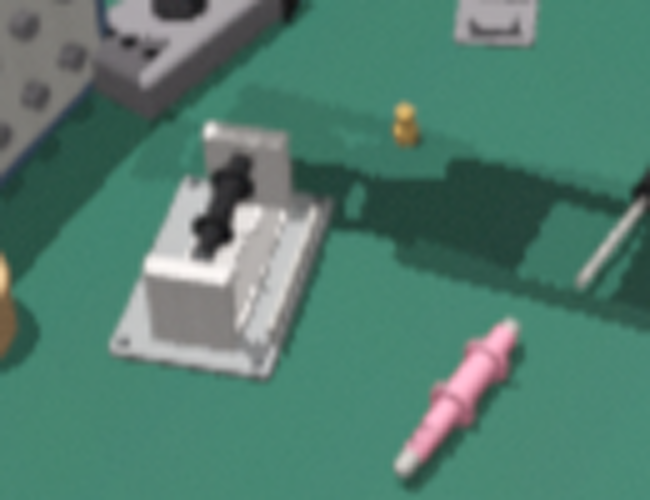

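View pics/t3.png

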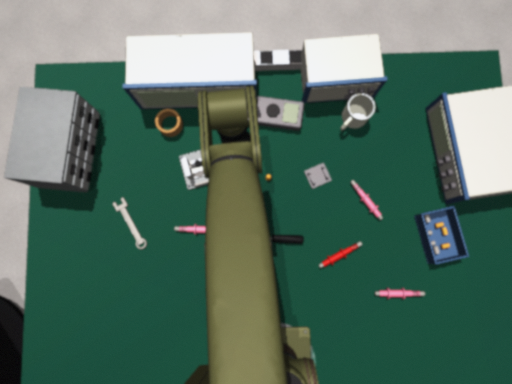

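```bash
python3 -c "
from h import *
robot.finish_job()"
```

```text
the job is handed in; nothing more can be done
```

The spindle is in the roll holder with both ends in their cups, and I handed the job in at about 17 s of the 72 s allowed.

- **How it went in:** I picked the black spindle from its cradle. At a 13° tilt I put the plunger in the far (+y) cup and pressed it in about 19–20 mm, judged from the force and position readings. I then levelled the spindle, let the spring carry the pin into the other cup, let go and backed away.
- **Forces:** axial force never read above about 9.1 N, and the net force fell to zero when the pin seated.
- **Final fit:** in the last wrist view the flanges put the barrel's centre about 7 mm towards the pin side, where -7.5 mm is expected at home. The axis reads within about 1 mm of the cup axis sideways and in height. The pin tip read about -66.4 mm at release, against a floor expected near -67 mm.
- **Other things on the bench:** the multimeter, mug, adapter, empty core and wrench look unmoved. In the last top view the arm hides part of the screwdriver, but it shows no shift in the other views.
- **Small disagreements:** the force-based estimate of the cup floor differed from the camera's by up to about 1 mm, and the wrist camera showed a sideways offset of about 0.8 mm on close objects. Neither affected the fit.

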